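Roll the tin up beside the pot

ROBOT

A 6-joint arm with a two-finger parallel gripper is mounted at the origin on a cart in front of the work surface, level with it; the furniture and walls round the work are solid. World frame = base frame: x ahead of the robot, y to its left, z up, the work surface at z = 0. Lengths are in m, angles in rad, forces in N, time in s.
With the tool pointing down it reaches from about 0.375 to 0.75 m from the base axis. Payload 9 kg.
Tool frame: the origin (TCP) lies midway between the tips of the shut fingers; the grasp point (between the pads) lies 19 mm behind it (bot.grasp_offset is the distance from the TCP to the grasp point, in m); z points along the fingers, y is the line along which they close (so a half turn about z gives the same grasp; the last joint's range is limited). The gripper opens to 85 mm and grips with 20 to 120 N. Pads are 22 mm wide; open, the fingers measure 114 mm over their backs; the gripper's body (76 mm by 85 mm) begins 54 mm behind the grasp point. The pads swing forward as they close: fully open they stand 13 mm farther back than shut.
Start: joints at [-1.362, 0.104, 0.097, 1.564, 0, 1.353], TCP at [0.248, -0.546, 0.196] pointing down, gripper open.
Joint ranges: [-2.99, 2.99], [-0.84, 1.86], [-1.1, 1.16], [-1.84, 2.11], [-1.51, 1.56], [-3.14, 3.14]. Speed limits (rad/s): [2.22, 2.22, 2.57, 3.14, 3.14, 3.14].

INTERFACE

Orientations are given as [roll, pitch, yaw] about the fixed x, y, z axes, in that order (R = Rz(yaw) Ry(pitch) Rx(roll)).
In Python, from cell import bot gives the robot as it stands. Calls block until the motion is done:
- bot.goto(position, orientation): joint-space move of the TCP to a pose.
- bot.movel(position, orientation=None, max_speed=0.15, guard=None): straight line of the TCP; orientation=None keeps the orientation; max_speed is the mean speed in m/s. With guard (N) it stops when the force on the tool has changed by that much, and returns True; else False.
- bot.set_joints(angles): joint-space move.
- bot.gripper_to(opening, effort=None): finger opening in m; effort is the grip in N (None keeps the last); returns when the fingers have stopped.
- bot.wait(seconds).
- bot.inverse_kinematics(position, orientation): joint angles nearest the present ones, or None.
- bot.sense(): the state.
- bot.camera(name): name is "scene" or "top" or "wrist"; returns (picture, depth): 384x512x3 uint8, red, green, blue; 384x512 float32, m along the optical axis (not along the pixel's ray), 0 where there is no reading.
- bot.calibration(name): a dict with "camera_matrix" (3x3 intrinsics, pixels), "k1" (the pictures are not rectified: a ray, as slopes to the right and down, at radius r is drawn at 1 + k1 r^2 times it, then the intrinsics apply), "R" (3x3) and "t" (3): a world point X has camera coordinates R X + t; the wrist camera has in their place "tool_from_camera" (4x4, takes a point from camera to tool coordinates, whose origin is the TCP and whose axes are the flange's). Camera axes: x right, y down, z forward; pixel columns grow to the right and rows downward; lengths in m; the calibration is good to about 2 mm. A picture is of the moment at which its call begins: read the wrist's pose just before it. calibration takes no time and is no camera call.
A pose or a line that the arm cannot do raises bot.PlanningError and nothing moves.
- bot.hand_in(): hands the job in; it is judged then, once.
The state is a dict: "clock": time; "joint_positions": joint angles; "dq": joint speeds; "effort": joint torques, N m; "tcp_pos": TCP position; "orientation": TCP orientation; "contact_force": force on the tool from outside, world axes, zero at the start; "ft_torque": the same for the moment, N m; "opening": finger opening in m; "finger_force": force on a finger pad.
Only numpy, scipy, OpenCV 4.12 (cv2) and the standard library are available. Lean on these libraries where they do the work, as an engineer would, in place of code of your own. Each camera call takes 0.05 s, during which the arm holds its last target. There are 200 camera calls.

TASK

Make room in the shallow rubber tray: with the fingertips on top of the tin that lies on its side there, roll it along the tray towards the flat round pot and let it come to rest about a finger's width (15 mm) short of the pot, still lying square across the tray. The tin must roll, not slide; do not take it between the fingers, lift it or let it bump the pot, and leave the pot and the things round the tray where they are.

Things in the scene. Friction and masses are not known exactly. Their poses are not given: they have to be found in the camera images.
- tin_center (a point): Centre of the closed food tin, a plain cylinder of 57.4 mm diameter and 72 mm length, about 180 g, lying on its side in the tray. z axis = the tin's long axis (level, across the tray); x and y turn with the tin as it rolls. Lying in the tray its centre is 33 mm and its top line 61 mm above the worktop.
- pot_center (a point): Centre of the flat round pot with a lid, 84 mm in diameter and 27 mm high, that stands upright in the tray near the other end from the tin; loose, about 100 g. Its top is 31 mm above the worktop. With a 15 mm gap the centres of tin and pot are 86 mm apart, seen from above.
- tray: Shallow black rubber tray, 346 x 136 mm, fixed to the worktop; floor 4 mm thick, rims 8 mm wide and 10 mm high all round (inside 330 x 120 mm). Origin at the centre of its underside, on the worktop; x axis along its length, y across, z up. Tin and pot lie on its centre line give or take 6 mm, either one at either end: the tin may have to roll away from the robot or towards it.
- brush: Bystander: wooden scrubbing brush, 61 x 154 x 46 mm high, bristles down, beside the tray; origin at the centre of its underside, long axis y.
- tape_measure: Bystander: round pocket tape measure, 54 x 63 x 24 mm high, beside the tray; origin at the centre of its underside.
- peg_a: Bystander: wooden clothes peg, 15 x 72 x 12 mm high, beside the tray; origin at the centre of its underside, long axis y.
- cream_pot: Bystander: small cream pot with a screw lid, 58 mm in diameter, 50 mm high, beside the tray; origin at the centre of its underside.
- tin: The same tin; origin at the centre of one flat end, z along its axis to tin_center 36 mm away. It rolls freely with a little resistance from the rubber (let go at 50 mm/s it coasts about 5 mm) and holds still when left at rest. A light press of 3 to 5 N on its top drives it without slipping. Its top moves twice as far as its centre, so a fingertip runs ahead of it and several short strokes may be needed.
- flat_pot: The same flat pot; origin at the centre of its underside.
Not all that is in view belongs to the job. What is shaped like the flat_pot but yellow is not meant. What is shaped like the tin but red is not meant.

How it is judged:
On the way:
1. the tin has rolled (turned about its own axis) by more than 1.6 rad, which a sliding tin does not (angle between tin_center's own y axis and vertical above 1.6 rad).
At the end, for the whole second after the job is handed in: The tin rests on its side in the tray, within 0.3 rad of square across it, with 5 to 27 mm left between tin and pot (centres 75.6 to 97.6 mm apart from above), slower than 10 mm/s; the pot is within 12 mm of where it stood (horizontal distance between tin_center and pot_center between 0.0756 and 0.0976 m and angle between the z axis of tin_center and the y axis of tray, either way round below 0.3 rad and height (world z) of tin_center between 0.026 and 0.039 m and linear speed of tin below 0.01 m/s and distance of pot_center from where it was at the start of the episode below 0.012 m); the robot touches nothing.
It fails at once if the tin is lifted or stood up (centre above 45 mm, or its axis more than 0.4 rad from level) (height (world z) of tin_center above 0.045 m or angle between tin_center's own z axis and vertical below 1.17 rad or angle between tin_center's own z axis and vertical above 1.97 rad).
It fails at once if the tin is taken between the fingers (the point between the finger pads comes within 28 mm of its centre) (distance between the grasp point and tin_center below 0.028 m).
It fails at once if the tin bumps the pot (more than 0.5 N) (contact force between tin and flat_pot above 0.5 N).
It fails at once if the pot is moved more than 12 mm (distance of pot_center from where it was at the start of the episode above 0.012 m).
It fails at once if a bystander is moved more than 15 mm (distance of any of brush, tape_measure, peg_a, cream_pot from where it was at the start of the episode above 0.015 m).
It also fails if it takes over 51 s, if anything falls off the work surface, if the arm or the gripper's body presses on something with over 40 N, if the wrist force passes 120 N, or if a joint passes its speed limit or range.

## Working session

There is one attempt and no reset: what is moved stays moved. The work goes in short steps, each a Python script; the robot and the scene stay as the last script left them, time stands still between calls to the robot, and variables do not carry over. Pictures are saved under pics/ and viewed, at most 10 in all, crops included, and the job is handed in when it is done.

```bash
ls; mkdir -p pics; cat > h.py <<'E'
import numpy as np, cv2
from cell import bot
def pts(name):
    p,d=bot.camera(name); c=bot.calibration(name); K=np.array(c["camera_matrix"],float)
    h,w=d.shape; u,v=np.meshgrid(np.arange(w),np.arange(h))
    n=cv2.undistortPoints(np.stack([u,v],-1).reshape(-1,1,2).astype(float),K,np.array([c["k1"],0,0,0,0.])).reshape(h,w,2)
    X=np.dstack([n*d[...,None],d])
    R=np.array(c["R"]);t=np.array(c["t"])
    W=(X-t)@R
    W[d==0]=np.nan
    return p,W
E
python3 - <<'E'
from h import *
p,W=pts("top"); q,V=pts("scene")
np.savez("a.npz",p=p,W=W)
cv2.imwrite("pics/top.png",p[...,::-1]); cv2.imwrite("pics/scene.png",q[...,::-1])
print(bot.sense(), bot.grasp_offset)
E
```

```text
pics
{'clock': 0.1, 'joint_positions': array([-1.36167760e+00,  1.04635096e-01,  9.65336694e-02,  1.56389511e+00,
        1.13256687e-05,  1.35310568e+00]), 'dq': array([ 8.07787809e-05, -1.31431788e-03,  1.57386562e-03, -1.21630809e-03,
        1.92060073e-03,  9.35359460e-04]), 'effort': array([ 7.80255039e-03, -5.58206534e+01,  5.04719496e+01,  1.29674625e-02,
       -2.62107023e-04,  2.32322083e-05]), 'tcp_pos': array([ 0.24832574, -0.54582408,  0.19499538]), 'orientation': array([-3.14042322e+00, -2.70274069e-04,  4.26809206e-01]), 'contact_force': array([-0.07943147,  0.524174  , -0.5095734 ]), 'ft_torque': array([-0.01416601,  0.00351158, -0.00241352]), 'finger_force': 0.0, 'opening': 0.085139700511634} 0.0187
```

View pics/top.png

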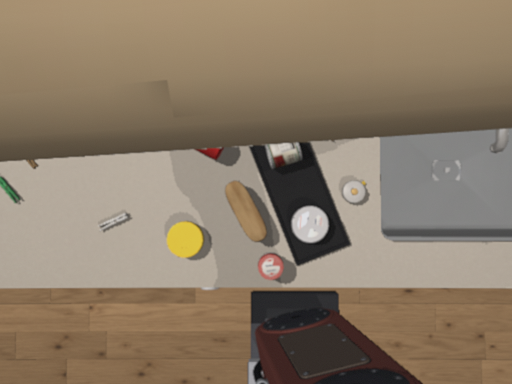

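View pics/scene.png

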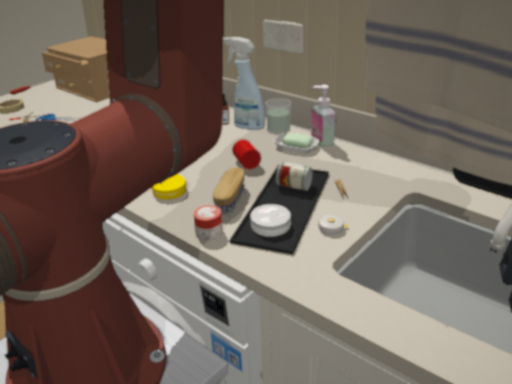

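The top view shows the tin at about (285,152), the white pot at (310,224) in the black tray, and a cabinet hiding the far area. The scene view shows the tin at (294,177) and the pot at (270,220), so the tin rolls towards the robot.

```bash
python3 - <<'E'
from h import *
def rect(P): return cv2.minAreaRect(P[:,:2].astype(np.float32)*1000)
for n,tb,pb in (("top",(262,125,310,172),(285,200,335,248)),("scene",(272,158,318,194),(245,198,297,242))):
    p,W=pts(n); z=W[...,2]
    def box(b,lo,hi):
        m=np.zeros(z.shape,bool); m[b[1]:b[3],b[0]:b[2]]=1
        return W[m&(z>lo)&(z<hi)]
    T=box(tb,.040,.075); P=box(pb,.024,.040)
    print(n,"tin",len(T),T.mean(0),np.percentile(T[:,2],[50,95,99]),rect(T))
    print(" top line",rect(T[T[:,2]>.056]), T[T[:,2]>.056].mean(0))
    c,r=cv2.minEnclosingCircle(P[:,:2].astype(np.float32)*1000); print(" pot",c,r,np.median(P,0))
    dark=(p.max(2)<45)&(z>-.01)&(z<.02)&(W[...,0]>.3)&(W[...,0]<1)&(abs(W[...,1])<.5)
    k,l,s,_=cv2.connectedComponentsWithStats(dark.astype(np.uint8)); i=1+np.argmax(s[1:,4])
    print(" tray",s[i],rect(W[l==i]))
    if n=="top":
        cab=W[:130,200:400,2]; print(" cabinet z",np.nanpercentile(cab,[1,10,50,90]), "min x,y near tin",np.nanmin(W[60:125,230:340,0]))
        m=W[100:150,230:340]; mm=m[...,2]>.2; print(m[mm][:,0].min(), m[mm][:,2].min())
E
```

```text
top tin 644 [0.62873185 0.07641886 0.05478059] [0.0563515  0.06115056 0.06299936] ((632.7360229492188, 75.14926147460938), (52.330177307128906, 72.49803924560547), 15.038487434387207)
 top line ((632.9269409179688, 75.6924819946289), (33.56950759887695, 71.89982604980469), 12.481553077697754) [0.63335009 0.07600759 0.05863747]
 pot (469.8837585449219, 15.791712760925293) 41.67057800292969 [0.46985696 0.01606855 0.03012218]
 tray [ 251  143   98  122 4611] ((535.4791259765625, 37.68505859375), (294.82672119140625, 130.9381866455078), 21.52069664001465)
 cabinet z [1.01973372 1.02371582 1.03032403 1.03375296] min x,y near tin 0.5116484366909999
0.5097737042041537 1.0099066297247674
scene tin 473 [0.62219302 0.06873336 0.05310095] [0.05416934 0.06157269 0.06288078] ((632.1383056640625, 73.9468994140625), (56.74473190307617, 74.26072692871094), 19.933475494384766)
 top line ((630.0537109375, 74.37088012695312), (36.175941467285156, 71.87857055664062), 21.971111297607422) [0.6289675  0.07269679 0.05946885]
 pot (470.4243469238281, 13.775639533996582) 44.35866165161133 [0.46387205 0.01071625 0.0315429 ]
 tray [254 171  73  36 727] ((619.2964477539062, 67.69610595703125), (203.42396545410156, 129.29429626464844), 22.097402572631836)
```

```bash
cat >> h.py <<'E'
a=np.radians(21.3); U=-np.array([np.cos(a),np.sin(a)]); O=[np.pi,0,a+np.pi/2]
def tcp(xy,z,**k): return bot.movel([xy[0],xy[1],z],O,**k)
def touch(c,s,z0=.068):
    xy=c+s*U
    tcp(xy,z0,max_speed=.15); f0=bot.sense()["contact_force"][2]
    hit=tcp(xy,.054,max_speed=.015,guard=3)
    s=bot.sense(); print("touch",hit,s["tcp_pos"].round(4),(s["contact_force"][2]-f0).round(2),round(s["clock"],1))
    return f0
E
python3 - <<'E'
from h import *
bot.gripper_to(0,20)
c=np.array([.632,.075])
bot.goto([*(c-.010*U),.12],O)
print(bot.sense()["clock"],bot.sense()["joint_positions"].round(2))
f0=touch(c,-.010)
bot.wait(.1); s=bot.sense(); z=s["tcp_pos"][2]; print(s["contact_force"][2]-f0)
for k in (-.005,0.005):
    tcp(c+k*U,z,max_speed=.03); s=bot.sense(); print(s["tcp_pos"].round(4),s["contact_force"].round(2),round(s["clock"],2))
p,W=pts("scene"); cv2.imwrite("pics/s2.png",cv2.resize(p[120:270,200:350,::-1],None,fx=3,fy=3))
E
```

```text
3.5917 [-0.08  0.24  0.11  1.44 -0.    1.12]
touch False [0.6414 0.0786 0.0541] -0.64 5.2
-0.7690259614857338
[0.6365 0.0767 0.0543] [-0.03  0.48 -0.41] 5.59
[0.6273 0.0731 0.0543] [-0.27  0.23  0.32] 6.08
```

View pics/s2.png

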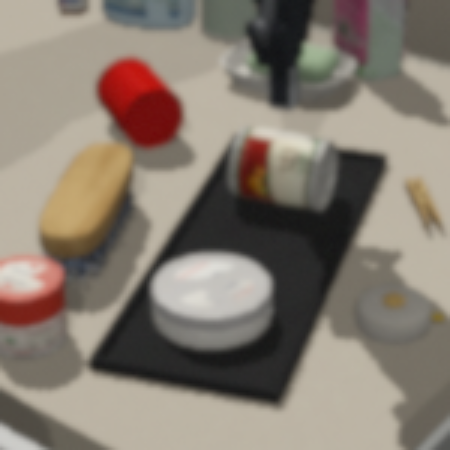

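The fingertips, at about crop (280,103), stand clear of the tin, so they never touched it. I'll check the opening and where the tips really are.

```bash
python3 - <<'E'
from h import *
s=bot.sense(); print(s["opening"],s["tcp_pos"],s["orientation"],s["contact_force"].round(2))
p,W=pts("scene")
for v in range(140,192,3): print(v,[tuple((W[v,u]*1000).round().astype(int)) if np.isfinite(W[v,u]).all() else None for u in (290,294,298)])
q,d=bot.camera("wrist"); cv2.imwrite("pics/w1.png",q[...,::-1])
p,W=pts("top")
m=np.zeros(W.shape[:2],bool); m[125:175,262:310]=1
T=W[m&(W[...,2]>.04)&(W[...,2]<.07)]; print(T.mean(0),len(T))
E
```

```text
-0.00016725934462978197 [0.62737997 0.07314276 0.05424365] [3.14141183e+00 9.52764226e-05 1.94246139e+00] [-0.13 -0.35  0.18]
140 [(np.int64(599), np.int64(62), np.int64(142)), (np.int64(598), np.int64(51), np.int64(145)), (np.int64(620), np.int64(56), np.int64(136))]
143 [(np.int64(616), np.int64(75), np.int64(125)), (np.int64(618), np.int64(65), np.int64(127)), (np.int64(625), np.int64(59), np.int64(126))]
146 [(np.int64(616), np.int64(75), np.int64(117)), (np.int64(617), np.int64(64), np.int64(120)), (np.int64(626), np.int64(60), np.int64(118))]
149 [(np.int64(613), np.int64(72), np.int64(111)), (np.int64(616), np.int64(63), np.int64(113)), (np.int64(626), np.int64(60), np.int64(110))]
152 [(np.int64(615), np.int64(74), np.int64(102)), (np.int64(618), np.int64(65), np.int64(104)), (np.int64(627), np.int64(60), np.int64(102))]
155 [(np.int64(617), np.int64(75), np.int64(94)), (np.int64(624), np.int64(69), np.int64(93)), (np.int64(626), np.int64(59), np.int64(95))]
158 [(np.int64(754), np.int64(178), np.int64(0)), (np.int64(759), np.int64(168), np.int64(1)), (np.int64(766), np.int64
[... 942 characters left out ...]
np.int64(39)), (np.int64(614), np.int64(50), np.int64(40))]
182 [(np.int64(608), np.int64(68), np.int64(29)), (np.int64(612), np.int64(60), np.int64(30)), (np.int64(617), np.int64(51), np.int64(31))]
185 [(np.int64(609), np.int64(69), np.int64(20)), (np.int64(614), np.int64(61), np.int64(21)), (np.int64(613), np.int64(49), np.int64(25))]
188 [(np.int64(621), np.int64(78), np.int64(3)), (np.int64(624), np.int64(68), np.int64(5)), (np.int64(625), np.int64(57), np.int64(8))]
191 [(np.int64(611), np.int64(71), np.int64(2)), (np.int64(614), np.int64(61), np.int64(4)), (np.int64(619), np.int64(53), np.int64(5))]
[nan nan nan] 0<stdin>:8: RuntimeWarning: Mean of empty slice.
  ret = um.true_divide(
```

View pics/w1.png

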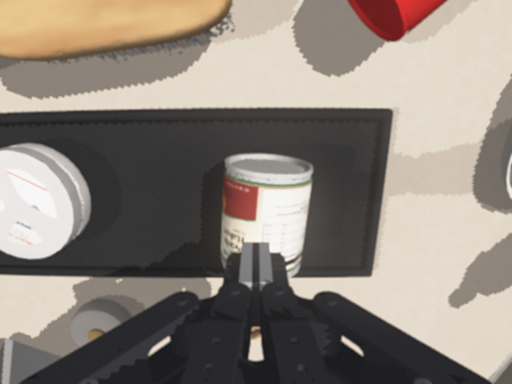

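```bash
python3 - <<'E'
from h import *
c=bot.calibration("wrist"); M=np.array(c["tool_from_camera"]); K=np.array(c["camera_matrix"]);k=c["k1"]
print(M.round(4).tolist(),K.tolist(),k)
q,d=bot.camera("wrist")
Mi=np.linalg.inv(M)
for z in (0,-.0187,-.036,-.05):
    x=Mi@[0,0,z,1]; print(z,cv2.projectPoints(x[None,:3],np.zeros(3),np.zeros(3),K,np.array([k,0,0,0]))[0].ravel(),x[2])
for v in (170,200,230,240,244,247,252,258,264,270,280,290):
  for u in (250,262):
    n=cv2.undistortPoints(np.array([[[u,v]]],float),K,np.array([k,0,0,0])).ravel(); print(v,u,(M@[*(n*d[v,u]),d[v,u],1])[:3].round(4),q[v,u],end=' | ')
  print()
p,W=pts("scene")
c=bot.calibration("scene");t=bot.sense()["tcp_pos"]
for dz in (0,.02,.036):
  X=np.array(c["R"])@(t+[0,0,dz])+c["t"]; print(dz,cv2.projectPoints(X[None],np.zeros(3),np.zeros(3),np.array(c["camera_matrix"]),np.array([c["k1"],0,0,0]))[0].ravel())
E
```

```text
[[0.0009, -0.9474, -0.3199, 0.0825], [1.0, 0.0006, 0.0009, -0.0001], [-0.0006, -0.3199, 0.9474, -0.1781], [0.0, 0.0, 0.0, 1.0]] [[316.1009402530299, 0.0, 255.36820731097336], [0.0, 316.1009402530299, 194.15066390200184], [0.0, 0.0, 1.0]] -0.06567208123571569
0 [255.29600982 228.43678656] 0.1951621872007236
-0.0187 [255.3102571  242.47196181] 0.17744495486372924
-0.036 [255.3262163 258.1606829] 0.16105414633806067
-0.05 [255.34169543 273.34402127] 0.14778990822480287
170 250 [ 0.0347 -0.0033  0.0095] [157 154 150] | 170 262 [0.0341 0.0041 0.012 ] [148 144 141] | 
200 250 [ 0.0206 -0.0031 -0.0054] [162  74  66] | 200 262 [ 0.0211  0.0038 -0.0068] [242 238 229] | 
230 250 [ 0.0014 -0.0032 -0.0053] [243 238 225] | 230 262 [ 0.0019  0.004  -0.0063] [240 237 231] | 
240 250 [-0.0051 -0.0032 -0.0056] [246 242 230] | 240 262 [-0.005   0.0041 -0.0057] [235 229 223] | 
244 250 [ 0.0111 -0.0026 -0.0418] [132 131 131] | 244 262 [ 0.0114  0.0032 -0.0423] [132 131 132] | 
247 250 [ 0.0105 -0.0026 -0.0436] [132 132 132] | 247 262 [ 0.0108  0.0032 -0.0443] [135 134 134] | 
252 250 [ 0.0108 -0.0025 -0.049 ] [130 130 131] | 252 262 [ 0.0112  0.003  -0.0498] [133 132 132] | 
258 250 [ 0.0113 -0.0024 -0.0554] [130 129 131] | 258 262 [ 0.011   0.0029 -0.0548] [132 131 132] | 
264 250 [ 0.0113 -0.0023 -0.0603] [128 128 130] | 264 262 [ 0.0113  0.0028 -0.0604] [131 130 132] | 
270 250 [ 0.0113 -0.0022 -0.065 ] [127 128 129] | 270 262 [ 0.0112  0.0027 -0.065 ] [131 131 132] | 
280 250 [ 0.0118 -0.0021 -0.0729] [125 125 128] | 280 262 [ 0.0106  0.0026 -0.0712] [127 127 130] | 
290 250 [ 0.0119 -0.002  -0.0796] [73 71 74] | 290 262 [ 0.0115  0.0024 -0.079 ] [55 54 56] | 
0 [293.32399762 168.76567485]
0.02 [293.38743703 161.19875776]
0.036 [293.43731828 155.05360341]
```

Both the scene and wrist depth put the real fingertips about 40 mm short of the reported TCP. In the tool frame, the pads end at z ≈ -0.041, so I'll work from the real tip. I'll also tilt the hand 30° sideways, so that even the nominal grasp point stays well over 28 mm from the tin's centre.

```bash
cat > g.py <<'E'
from h import *
from scipy.spatial.transform import Rotation as Ro
from scipy.optimize import least_squares
L=.040; PH=np.radians(30); A=.010
N=np.array([-np.sin(a),np.cos(a)]); POT=np.array([.470,.015])
RT=Ro.from_euler('xyz',O)*Ro.from_euler('y',PH); OT=RT.as_euler('xyz')
def tcp_for(p): return np.asarray(p)-RT.apply([-.011,0,-L])   # p: wanted point of the lowest tip edge
def edge(): s=bot.sense(); return s["tcp_pos"]+RT.apply([-.011,0,-L])
def P(c,s,z): return np.array([*(c+s*U+A*N),z])
def find():
    p,W=pts("scene"); Q=W.reshape(-1,3); Q=Q[np.isfinite(Q).all(1)]
    s=(Q[:,:2]-POT)@-U; n=(Q[:,:2]-POT)@N
    k=(s>.048)&(s<.24)&(abs(n)<.055)&(Q[:,2]>.036)&(Q[:,2]<.065); s,n,z=s[k],n[k],Q[k,2]
    r=least_squares(lambda v:np.hypot(s-v[0]-v[2]*(n-n.mean()),z-.0327)-.0287,[np.median(s)+.01,0,0],loss='soft_l1',f_scale=.002).x
    print("tin dist %.4f yaw %.3f side %.4f n=%d rms %.4f"%(r[0],r[2],(n.min()+n.max())/2,k.sum(),np.sqrt(np.mean((np.hypot(s-r[0]-r[2]*(n-n.mean()),z-.0327)-.0287)**2))))
    return POT-r[0]*U+(n.min()+n.max())/2*N, r[0]
def stroke(c,s0,travel,sp=.04):
    """roll the tin by travel; tip starts s0 ahead of its top line (s0<0: behind)"""
    bot.movel(tcp_for(P(c,s0,.069)),OT,max_speed=.15); f0=bot.sense()["contact_force"]
    hit=bot.movel(tcp_for(P(c,s0,.050)),OT,max_speed=.015,guard=3)
    e=edge(); print("touch",hit,e.round(4),(bot.sense()["contact_force"]-f0).round(2))
    if hit:
        for k in (.5,1):
            bot.movel(tcp_for(P(c,s0+2*travel*k,e[2])),OT,max_speed=sp); print(" f",(bot.sense()["contact_force"]-f0).round(2))
        bot.wait(.15)
    bot.movel(tcp_for(P(c,s0+2*travel*hit,.085)),OT,max_speed=.1); print("t",round(bot.sense()["clock"],1))
    return hit
E
python3 - <<'E'
from g import *
t=bot.sense()["tcp_pos"]; bot.movel([*t[:2],.11],max_speed=.15)
c,d=find()
bot.goto(tcp_for(P(c,-.008,.09)),OT); c,d=find()
stroke(c,-.008,.008)
c,d=find()
E
```

```text
tin dist 0.1752 yaw 0.092 side -0.0043 n=532 rms 0.0039
tin dist 0.1751 yaw 0.088 side -0.0042 n=535 rms 0.0036
touch True [0.6387 0.087  0.0627] [ 0.72 -2.33  5.56]
 f [-0.67  0.99  5.41]
 f [-1.1   2.41  5.77]
t 9.7
tin dist 0.1667 yaw 0.088 side -0.0031 n=539 rms 0.0034
```

It touched at z = 0.0627 and rolled 8.4 mm, as expected. I'll carry on with longer strokes and measure after each.

```bash
python3 - <<'E'
from g import *
c,d=find()
for i in range(3):
    if d-.087<.004 or bot.sense()["clock"]>38: break
    tr=min(.020,d-.087)
    if not stroke(c,-tr,tr): break
    dp=d; c,d=find()
    if abs(dp-d-tr)>.006: print("odd"); break
p,_=pts("scene"); cv2.imwrite("pics/s3.png",cv2.resize(p[120:270,200:350,::-1],None,fx=3,fy=3))
E
```

```text
tin dist 0.1669 yaw 0.085 side -0.0029 n=542 rms 0.0033
touch True [0.6418 0.0897 0.0587] [2.08 1.02 3.27]
 f [ 0.85  6.44 17.11]
 f [-1.97 10.73 24.24]
t 12.7
tin dist 0.1465 yaw 0.082 side -0.0018 n=559 rms 0.0035
touch True [0.6224 0.0833 0.0585] [ 1.79 -0.14  4.32]
 f [-0.05  5.91 17.99]
 f [-3.62 10.   26.82]
t 15.7
tin dist 0.1254 yaw 0.082 side 0.0001 n=575 rms 0.0039
touch True [0.6021 0.0774 0.0587] [ 1.66 -0.57  6.13]
 f [ 0.81  5.52 19.06]
 f [-3.03 10.28 27.16]
t 18.7
tin dist 0.1048 yaw 0.081 side 0.0014 n=595 rms 0.0037
```

View pics/s3.png

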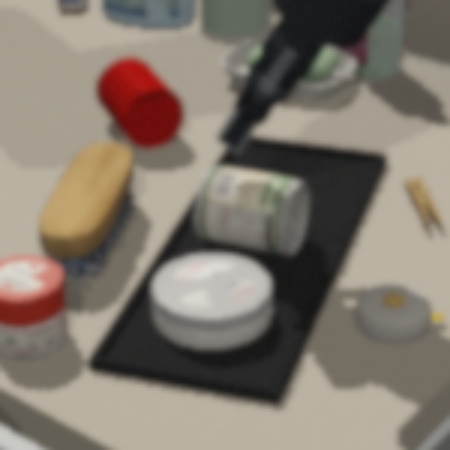

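The tin is rolling properly and there is still a gap to the pot. The last strokes will start nearer the top, to keep the press light.

```bash
python3 - <<'E'
from g import *
c,d=find()
for i in range(2):
    tr=min(.010,d-.0865)
    if tr<.003: break
    stroke(c,-tr/2-.002,tr,.03); c,d=find()
b=bot.sense()["tcp_pos"]; bot.movel(b+[0,0,.06],OT,max_speed=.15); bot.wait(.3); c,d=find()
p,W=pts("top"); z=W[...,2]; S=(W[...,:2]-POT)@-U; n=(W[...,:2]-POT)@N
cv2.imwrite("pics/t3.png",cv2.resize(p[120:270,230:380,::-1],None,fx=3,fy=3))
k=(abs(n)<.055)&(S>-.06)&(S<.05)&(z>.024)&(z<.037); print("pot",cv2.minEnclosingCircle(W[k][:,:2].astype(np.float32)*1000))
k=(abs(n)<.055)&(S>.05)&(S<.14)&(z>.045)&(z<.066); print("tin",cv2.minAreaRect(W[k][:,:2].astype(np.float32)*1000))
E
```

```text
tin dist 0.1048 yaw 0.083 side 0.0021 n=589 rms 0.0033
touch True [0.5701 0.067  0.0628] [ 0.24 -0.51  4.73]
 f [-1.19  2.14  5.23]
 f [-2.49  4.85  5.48]
t 21.2
tin dist 0.0946 yaw 0.100 side 0.0028 n=603 rms 0.0035
touch True [0.5593 0.0636 0.063 ] [ 0.24 -0.71  5.84]
 f [-0.58  3.04  4.88]
 f [-1.23  3.79  5.59]
t 23.5
tin dist 0.0863 yaw 0.092 side 0.0027 n=615 rms 0.0036
tin dist 0.0863 yaw 0.088 side 0.0029 n=610 rms 0.0036
pot ((469.79473876953125, 15.986573219299316), 41.52027893066406)
tin ((547.1903076171875, 54.805538177490234), (50.56772232055664, 60.279117584228516), 17.182388305664062)
```

View pics/t3.png

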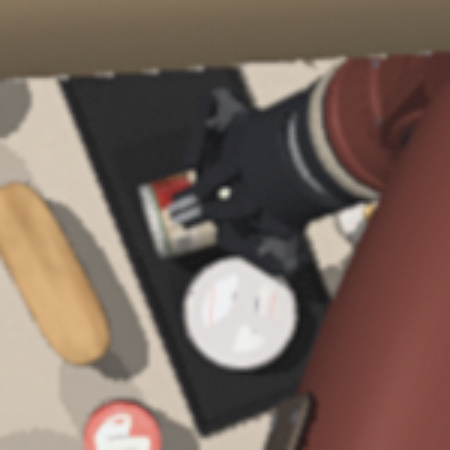

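The tin lies square across the tray at about crop (180,215), a gap short of the pot at (240,312). The pot hasn't moved: it measures (469.8, 16.0) mm now, against (469.9, 15.8) at the start. The hand is clear of everything.

```bash
python3 -c "
from cell import bot
print(bot.hand_in())"
```

```text
the job is handed in; nothing more can be done
None
```

I rolled the tin about 89 mm along the tray in six strokes and handed the job in: it rests about 15 mm short of the pot (centres 86 mm apart), within 0.1 rad of square, and the pot has not moved; hand-in returned no verdict.

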